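Set the light source and press its filter cell home

ROBOT

A 7-joint arm with a two-finger parallel gripper is mounted at the origin on a cart in front of the work surface, level with it; the furniture and walls round the work are solid. World frame = base frame: x ahead of the robot, y to its left, z up, the work surface at z = 0. Lengths are in m, angles in rad, forces in N, time in s.
With the tool pointing down it reaches from about 0.425 to 0.925 m from the base axis. Payload 6.8 kg.
Tool frame: the origin (TCP) lies on the mounting face of the last link; the fingertips stand 173 mm ahead of it and the grasp point (between the pads) lies 155 mm ahead of it; z points along the fingers, y is the line along which they close (so a half turn about z gives the same grasp; the last joint's range is limited). The gripper opens to 85 mm and grips with 20 to 120 N. Pads are 22 mm wide; open, the fingers measure 114 mm over their backs; the gripper's body (76 mm by 85 mm) begins 54 mm behind the grasp point. The pads swing forward as they close: fully open they stand 13 mm farther back than shut.
Start: joints at [-1.359, 0.477, 0.022, 1.555, -0.011, 1.109, -0.083], TCP at [0.212, 0.641, 0.405] pointing down, gripper open.
Joint ranges: [-2.96, 2.96], [-0.34, 2.1], [-1.41, 1.46], [0.24, 2.44], [-1.37, 4.51], [0.17, 1.92], [-2.96, 2.96]. Speed limits (rad/s): [2.39, 2.39, 3.14, 3.14, 3.14, 3.14, 3.14].

INTERFACE

Orientations are given as a rotation vector (axis times angle).
In Python, from bench import r gives the robot as it stands.
- The arm moves only by the tool arm_command, never from a script. Its argument "plan" is a list of rows, each an object of numbers: "claw": the closure, from 0 (fully open) to 1 (shut); "tx", "ty", "tz": the shift along the tool's x, y, z in m; "ax", "ay", "az": the turn, a rotation vector about the tool's x, y, z in degrees. A call has exactly 10 rows; each row shifts and turns the commanded pose from where the row before left it, along the tool's axes as they then stand; what a row does not reach is not made up. A row lasts 1/12 s, in which the tool goes at most 41.7 mm and 7.16 degrees, less where a joint would pass 70% of its speed; a pose out of reach is approached as far as the arm can. A call is refused whole if a number of a shift passes 0.0417 or a number of a turn 7.16, either way. A call with a gripper value outside its range is refused whole. The fingers move at their own pace and stop on an object; "squeeze" is the grip in N (left out, the last holds). Time passes only in rows, so rows that do not move let the fingers close, or fill a call up. It gives the time, the measured TCP pose, the force, the opening and the grip force at its end, in the units of the state.
- r.get_obs(): the state, without advancing time (a new reading comes with each control period).
- r.grab_frame(name): name is "scene" or "top" or "wrist"; returns the picture (384x512x3 uint8, red, green, blue); there is no depth.
- r.camera_model(name): a dict with "fx", "fy", "cx", "cy" (pixels), "k1" (the pictures are not rectified: a ray, as slopes to the right and down, at radius r is drawn at 1 + k1 r^2 times it, then the intrinsics apply), "position" and "orientation" of the camera in the world; the wrist camera has in their place "tool_from_camera" (4x4, takes a point from camera to tool coordinates, whose origin is the TCP and whose axes are the flange's). Camera axes: x right, y up, looking along -z (the intrinsics and any distortion apply to the point x, -y, -z); pixel columns grow to the right and rows downward; lengths in m; the calibration is good to about 2 mm. A picture is of the moment at which its call begins: read the wrist's pose just before it. camera_model takes no time and is no camera call.
- r.hand_in(): hands the job in; it is judged then, once.
Trained networks look in the newest picture that a camera, given by its name, has taken for a name from the list of things; names that differ only in an ending like _2 or _b are one class to them, and where a whole thing is asked for, a point or a joint stands for the part that bears it (a point fixed in the world has none). Each returns a list of dicts, best first, with "confidence" (0 to 1); they miss things now and then, are a little off and sometimes report something else, mostly with a low value. They report only what shows in the picture. A call takes as long as a camera call. They do not tell look-alikes from the thing itself.
- r.boxes_of(target, camera): "location" ([x, y, z] in m, in the coordinates of the camera as it stood for that picture, good to about 4 mm: the middle of the surface that is visible of it).
- r.tip_of(target, camera): "location" ([x, y, z] in m, in the coordinates of the camera as it stood for that picture, good to about 4 mm: a listed point, or the origin of a listed thing).
The state is a dict: "clock": time; "joints": joint angles; "qvel": joint speeds; "tau": joint torques, N m; "tcp_pos": TCP position; "orientation": TCP orientation; "contact_force": force on the tool from outside, world axes, zero at the start; "moment": the same for the moment, N m; "grip_width": finger opening in m; "gripper_force": force on a finger pad.
Only numpy, scipy, OpenCV 4.12 (cv2) and the standard library are available. Lean on these libraries where they do the work, as an engineer would, in place of code of your own. Each camera call takes 0.05 s, during which the arm holds its last target. There are 200 camera calls.

TASK

Get the bench light source ready: first turn its black intensity knob until the pointer stands at the raised index rib on the dial, and leave it there. Then turn the knurled filter cell on the port until its hidden keyways drop over the pins, press it down against the spring until it is fully home and finish while still holding it pressed there with the gripper. Do not pull the cell off the port, and leave the other things on the bench where they are.

Things in the scene. Friction and masses are not known exactly. Their poses are not given: they have to be found in the camera images.
- lamp: Bench light source, fixed: a low grey case 130 mm (x) by 270 mm (y), top 55 mm above the bench, turned up to 0.3 rad. Origin: centre of its underside, on the bench; x points to its rear (its front faces -x), z up. Port axis at y = +70 mm, knob axis at y = -70 mm (both x = 0). The port's column is 47 mm across and rises 40 mm above the case; at its foot a 68 mm flange, 5 mm high.
- port_seat (a point): Centre of the port's shoulder (the column's top), on the port axis, 95 mm above the bench; axes as those of the light source. From it a steel spigot 31 mm across stands up 26 mm, with three round pins 120 deg apart (4 mm thick, tops 12 mm above the shoulder, reaching 20.5 mm from the axis).
- filter_cell: Knurled collar: a loose plain aluminium cap 56 mm across, 34 mm high, 0.12 kg, closed on top with a dark round window. Origin: centre of its underside, z up. It starts upright over the spigot (bore 34 mm, 29 mm deep), underside on the pins, 12 mm above the shoulder. Its yaw does not show where the keyways are. Fully home: underside on the shoulder, level with port_seat.
- cell_top (a point): Centre of the filter cell's top. Three keyways hidden in its bore, 120 deg apart, 9 mm wide for the 4 mm pins (about 0.12 rad of play either way), meet the pins when the cell is turned clockwise (from above) by 0.3 to 1.3 rad. It can then go down 6 mm freely onto the spring washer and 6 mm more against the spring.
- washer (a joint): Spring washer on the shoulder, 43 mm across, under the cell: travel in m, 0 = up (top 6 mm above the shoulder), 0.006 = pushed down flush with it. The spring takes 4 N to start, 10 N when flush, and lifts the cell again when it is let go.
- knob (a joint): Black intensity knob, angle in rad, growing clockwise seen from above, 0 to 3.0. It starts between 0.15 and 0.7; at 1.5 the white pointer stands at the index rib, straight to the front of the case. Light friction (0.03 N m) keeps it where it is left.
- knob_grip (a point): On the knob's axis at the height to grip, 92 mm above the bench and 10 mm below the knob's top. The knob is an upright bar 42 mm long, 13 mm thick and 38 mm high on a 44 mm round skirt (its top 66 mm above the bench); the bar runs along this point's x axis, whose +x end is the pointer.
- index_mark (a point): The index: a raised rib 14 mm long on the 80 mm dial plate, in front of the knob, 32 mm from its axis.
- petri_a: Bystander: petri dish, 60 mm across, 14 mm high, in front of the light source. Origin: centre of its underside.
- sample_1: Bystander: lidded sample pot, 41 mm across, 59 mm high, to the left. Origin: centre of its underside.
- slide_pack: Bystander: paper-wrapped pack of slides 28 x 78 x 25 mm, in front of the light source. Origin: centre of its underside.
- tape_roll: Bystander: roll of label tape lying flat, 66 mm across, 19 mm high, to the right. Origin: centre of its underside.
- dropper_2: Bystander: dropper bottle, 36 mm across, 93 mm high, behind the light source. Origin: centre of its underside.
There are look-alikes about, which are no part of the job. There is more than one size of the filter_cell; the job needs the smallest.

How it is judged:
On the way, in this order (a step that is already met when the one before it is completed fails the run):
1. the knob's pointer is at the index rib while the cell still stands high on its pins (value of joint knob between 1.36 and 1.64 rad and velocity of joint knob between -0.05 and 0.05 rad/s and z of filter_cell in the frame of port_seat above 0.0095 m and contact force between the fingers and knob below 0.2 N), for 0.2 s.
2. the cell's keyways have dropped over the pins (z of filter_cell in the frame of port_seat below 0.0085 m and horizontal distance between filter_cell and port_seat below 0.003 m), for 0.1 s.
At the end, for the whole second after the job is handed in: Knob within 0.14 rad of the index (1.36 to 1.64 rad); the filter cell's underside no more than 1.5 mm above the shoulder, within 3 mm of the port axis and upright within 0.06 rad; the spring washer pushed down more than 4.5 mm; and the gripper's fingers still on the cell with more than 2 N (value of joint knob between 1.36 and 1.64 rad and z of filter_cell in the frame of port_seat below 0.0015 m and horizontal distance between filter_cell and port_seat below 0.003 m and angle between filter_cell's own z axis and vertical below 0.06 rad and value of joint washer above 0.0045 m and contact force between the fingers and filter_cell above 2 N); the arm keeps its last pose, push and grip.
It fails at once if the filter cell is pulled off the port (underside more than 25 mm above the shoulder or 15 mm off the axis) (z of filter_cell in the frame of port_seat above 0.025 m or horizontal distance between filter_cell and port_seat above 0.015 m).
It fails at once if a bystander is moved more than 20 mm (distance of any of petri_a, sample_1, slide_pack, tape_roll, dropper_2 from where it was at the start of the episode above 0.02 m).
It also fails if it takes over 58 s, if anything falls off the work surface, if the arm or the gripper's body presses on something with over 40 N, if the wrist force passes 120 N, or if a joint passes its speed limit or range.

## Working session

There is one attempt and no reset: what is moved stays moved. The work goes in short steps, Python scripts to look and compute and a tool call to move; the robot and the scene stay as the last step left them, time stands still between calls to the robot, and variables do not carry over. Pictures are saved under pics/ and viewed, at most 10 in all, crops included, and the job is handed in when it is done.

Besides the shell and the picture viewer there is one more tool, called after "Call:" by a JSON object that holds its "op" and its "data". arm_command: Moves the arm, as the interface text tells. Its arguments: {"type":"object","properties":{"plan":{"type":"array","items":{"type":"object","properties":{"claw":{"type":"number"},"tx":{"type":"number"},"ty":{"type":"number"},"tz":{"type":"number"},"ax":{"type":"number"},"ay":{"type":"number"},"az":{"type":"number"}}}},"squeeze":{"type":"number"}},"required":["plan"]}

```bash
mkdir -p pics; ls; cat > h.py <<'E'
import numpy as np, cv2
from bench import r
from scipy.spatial.transform import Rotation as R
def campose(n):
    m=r.camera_model(n)
    if n=='wrist':
        o=r.get_obs(); T=np.eye(4); T[:3,:3]=R.from_rotvec(o['orientation']).as_matrix(); T[:3,3]=o['tcp_pos']
        return m,T@np.array(m['tool_from_camera'])
    T=np.eye(4); q=np.array(m['orientation'])
    T[:3,:3]=q if q.shape==(3,3) else R.from_rotvec(q).as_matrix()
    T[:3,3]=m['position']; return m,T
def shot(n,f=None):
    m,T=campose(n); im=r.grab_frame(n)
    if f: cv2.imwrite('pics/'+f,im[:,:,::-1])
    return im,m,T
def w(T,p): return T[:3,:3]@np.array(p)+T[:3,3]
def ray(m,T,u,v,z):
    d=np.array([[m['fx'],0,m['cx']],[0,m['fy'],m['cy']],[0,0,1.]])
    x,y=cv2.undistortPoints(np.array([[[u,v]]],float),d,np.array([m['k1'],0,0,0]))[0,0]
    dw=T[:3,:3]@np.array([x,-y,-1]); return T[:3,3]+dw*(z-T[2,3])/dw[2]
def pix(m,T,P):
    c=T[:3,:3].T@(np.array(P)-T[:3,3]); x,y=c[0]/-c[2],-c[1]/-c[2]; k=1+m['k1']*(x*x+y*y)
    return m['fx']*x*k+m['cx'],m['fy']*y*k+m['cy']
E
python3 - <<'E'
from h import *
o=r.get_obs();print({k:np.round(v,3) for k,v in o.items()})
for n in('scene','top','wrist'):
    im,m,T=shot(n,n+'0.png'); print(n,m['position'] if n!='wrist' else m)
    for t in('lamp','filter_cell','cell_top','knob_grip','index_mark','port_seat'):
        for d in r.tip_of(t,n)[:4]: 
            P=w(T,d['location']); print(t,round(d['confidence'],2),np.round(P,3),np.round(pix(m,T,P)))
a=[cv2.imread('pics/%s0.png'%n) for n in('scene','top')]
cv2.imwrite('pics/b.png',cv2.resize(np.vstack(a),(512,768))[:, :])
E
```

```text
pics
{'clock': np.float64(0.0), 'joints': array([-1.359,  0.478,  0.022,  1.556, -0.011,  1.109, -0.083]), 'qvel': array([-0.001, -0.001, -0.001, -0.002, -0.   , -0.002, -0.001]), 'tau': array([-0.0000e+00, -5.9645e+01,  1.6080e+00, -2.8120e+01,  1.2000e-02,
        9.0000e-03,  0.0000e+00]), 'tcp_pos': array([0.212, 0.64 , 0.404]), 'orientation': array([-5.000e-01, -3.101e+00,  3.000e-03]), 'contact_force': array([0.086, 0.669, 0.292]), 'moment': array([0.055, 0.061, 0.005]), 'gripper_force': np.float64(0.0), 'grip_width': np.float64(0.086)}
scene [ 0.18288632 -0.60326294  0.84810011]
lamp 0.58 [ 0.509 -0.066  0.   ] [265. 241.]
filter_cell 0.94 [ 0.384  0.157 -0.002] [181. 203.]
filter_cell 0.69 [ 0.503  0.24  -0.   ] [208. 167.]
filter_cell 0.62 [0.513 0.003 0.102] [252. 194.]
filter_cell 0.31 [ 0.628 -0.087  0.003] [311. 226.]
cell_top 0.93 [0.512 0.005 0.145] [250. 180.]
cell_top 0.92 [0.385 0.156 0.042] [179. 191.]
cell_top 0.75 [0.503 0.249 0.044] [205. 154.]
knob_grip 0.56 [ 0.509 -0.132  0.091] [281. 237.]
index_mark 0.67 [ 0.497 -0.267  0.   ] [309. 308.]
index_mark 0.55 [ 
[... 598 characters left out ...]
205.]
index_mark 0.74 [ 0.476 -0.136  0.061] [319. 218.]
port_seat 0.6 [0.515 0.004 0.089] [264. 202.]
port_seat 0.4 [0.513 0.004 0.143] [265. 202.]
wrist {'fx': 264.49482813088815, 'fy': 264.49482813088815, 'cx': 260.6407745458947, 'cy': 188.48135252343926, 'k1': -0.06327006520695398, 'tool_from_camera': array([[-2.50487928e-04,  9.59635228e-01,  2.81247518e-01,
         7.13749181e-02],
       [ 9.99999867e-01,  1.13631279e-04,  5.02914008e-04,
         1.29649108e-04],
       [ 4.50655484e-04,  2.81247607e-01, -9.59635129e-01,
         3.07110268e-02],
       [ 0.00000000e+00,  0.00000000e+00,  0.00000000e+00,
         1.00000000e+00]])}
filter_cell 0.96 [ 0.504  0.243 -0.   ] [115. 366.]
```

```bash
python3 - <<'E'
import cv2,numpy as np
a=cv2.imread('pics/top0.png'); b=cv2.imread('pics/scene0.png')
o=np.hstack([cv2.resize(a[130:290,160:400],(480,320),interpolation=3),])
c=cv2.resize(a[175:240,235:350],(480,272),interpolation=3)
s=cv2.resize(b[120:330,150:370],(314,300),interpolation=3)
s2=cv2.resize(b,(314,236))
L=np.vstack([o,c]); Rr=np.vstack([s,s2,np.zeros((56,314,3),np.uint8)])
cv2.imwrite('pics/m1.png',np.hstack([L,Rr]))
E
```

```text
(no output)
```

View pics/m1.png

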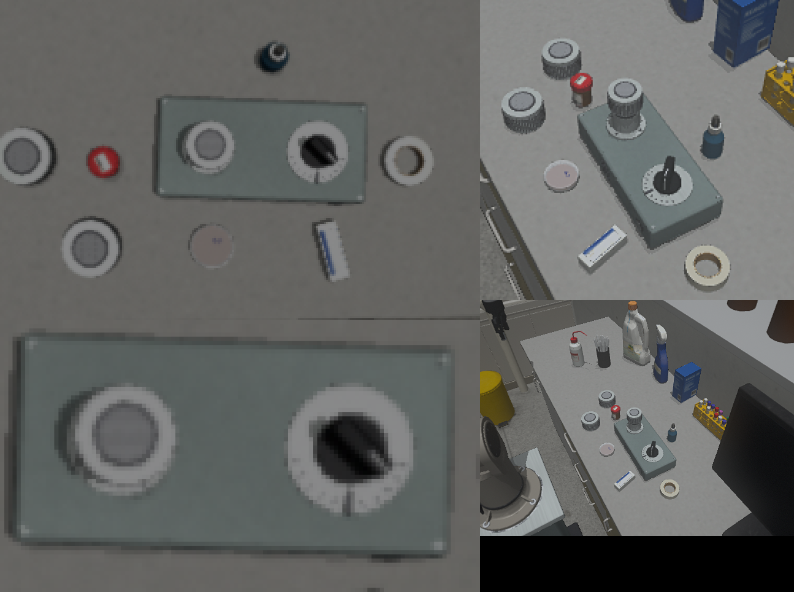

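Call:
{"op": "arm_command", "data": {"plan": [{"tx":-0.028,"ty":-0.028,"claw":0},{"tx":-0.028,"ty":-0.028},{"tx":-0.028,"ty":-0.028},{"tx":-0.028,"ty":-0.028},{"tx":-0.028,"ty":-0.028},{"tx":-0.028,"ty":-0.028},{"tx":-0.028,"ty":-0.028},{"tx":-0.028,"ty":-0.028},{"tx":-0.028,"ty":-0.028},{"tx":-0.028,"ty":-0.028}], "squeeze": 30}}

```text
invalid input at $.plan[0]: expected keys claw, tx, ty, tz, ax, ay, az
```

Call:
{"op": "arm_command", "data": {"plan": [{"tx":-0.0247,"ty":-0.0325},{"tx":-0.0247,"ty":-0.0325},{"tx":-0.0247,"ty":-0.0325},{"tx":-0.0247,"ty":-0.0325},{"tx":-0.0247,"ty":-0.0325},{"tx":-0.0247,"ty":-0.0325},{"tx":-0.0247,"ty":-0.0325},{"tx":-0.0247,"ty":-0.0325},{"tx":-0.0247,"ty":-0.0325},{"tx":0,"ty":0}]}}

```text
invalid input at $.plan[0]: expected keys claw, tx, ty, tz, ax, ay, az
```

```bash
cat > look.py <<'E'
from h import *
import sys
o=r.get_obs();print({k:np.round(o[k],3) for k in('clock','tcp_pos','orientation','joints','contact_force','grip_width')})
im,m,T=shot('wrist',sys.argv[1])
for t in sys.argv[2:]:
    for d in r.tip_of(t,'wrist')[:3]:
        P=w(T,d['location']); print(t,round(d['confidence'],2),np.round(P,4),np.round(pix(m,T,P)))
cv2.imwrite('pics/'+sys.argv[1],cv2.resize(im[:,:,::-1],(768,576),interpolation=cv2.INTER_CUBIC))
E
python3 look.py w1.png knob_grip index_mark cell_top port_seat
```

```text
{'clock': np.float64(1.05), 'tcp_pos': array([0.212, 0.641, 0.405]), 'orientation': array([-0.5  , -3.101, -0.   ]), 'joints': array([-1.359,  0.477,  0.022,  1.555, -0.012,  1.109, -0.083]), 'contact_force': array([-0.095, -0.332, -0.772]), 'grip_width': np.float64(0.085)}
```

View pics/w1.png

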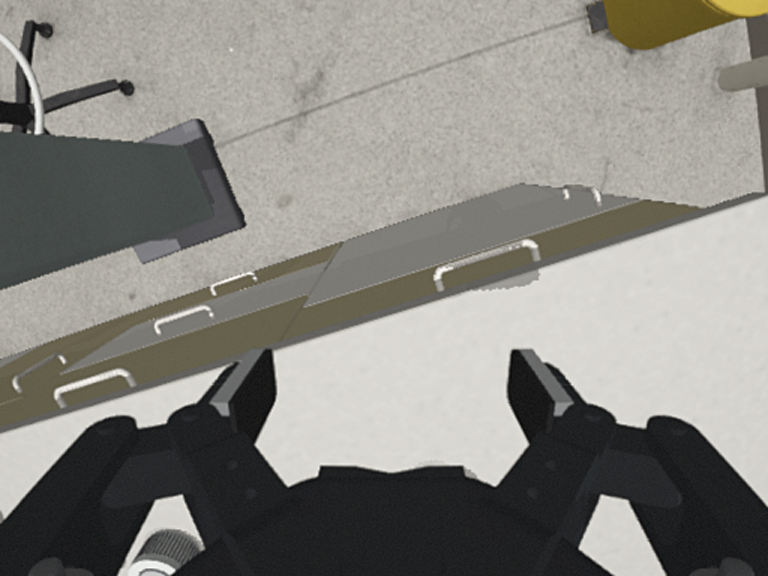

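The plan was refused because every row needs all keys. The picture shows only the open fingers (about 250/530, 380) and the cart edge, since the arm has not moved.

Call:
{"op": "arm_command", "data": {"plan": [{"claw":0,"tx":-0.028,"ty":-0.028,"tz":0,"ax":0,"ay":0,"az":0},{"claw":0,"tx":-0.028,"ty":-0.028,"tz":0,"ax":0,"ay":0,"az":0},{"claw":0,"tx":-0.028,"ty":-0.028,"tz":0,"ax":0,"ay":0,"az":0},{"claw":0,"tx":-0.028,"ty":-0.028,"tz":0,"ax":0,"ay":0,"az":0},{"claw":0,"tx":-0.028,"ty":-0.028,"tz":0,"ax":0,"ay":0,"az":0},{"claw":0,"tx":-0.028,"ty":-0.028,"tz":0,"ax":0,"ay":0,"az":0},{"claw":0,"tx":-0.028,"ty":-0.028,"tz":0,"ax":0,"ay":0,"az":0},{"claw":0,"tx":-0.028,"ty":-0.028,"tz":0,"ax":0,"ay":0,"az":0},{"claw":0,"tx":-0.028,"ty":-0.028,"tz":0,"ax":0,"ay":0,"az":0},{"claw":0,"tx":-0.028,"ty":-0.028,"tz":0,"ax":0,"ay":0,"az":0}], "squeeze": 30}}

```text
clock: 2.13
tcp_pos: [0.3905, 0.2851, 0.405]
orientation: [0.5, 3.101, 0.001]
contact_force: [1.0, 0.6, 0.7]
grip_width: 0.0854
gripper_force: 0.0
```

Call:
{"op": "arm_command", "data": {"plan": [{"claw":0,"tx":-0.0247,"ty":-0.0325,"tz":0,"ax":0,"ay":0,"az":0},{"claw":0,"tx":-0.0247,"ty":-0.0325,"tz":0,"ax":0,"ay":0,"az":0},{"claw":0,"tx":-0.0247,"ty":-0.0325,"tz":0,"ax":0,"ay":0,"az":0},{"claw":0,"tx":-0.0247,"ty":-0.0325,"tz":0,"ax":0,"ay":0,"az":0},{"claw":0,"tx":-0.0247,"ty":-0.0325,"tz":0,"ax":0,"ay":0,"az":0},{"claw":0,"tx":-0.0247,"ty":-0.0325,"tz":0,"ax":0,"ay":0,"az":0},{"claw":0,"tx":-0.0247,"ty":-0.0325,"tz":0,"ax":0,"ay":0,"az":0},{"claw":0,"tx":-0.0247,"ty":-0.0325,"tz":0,"ax":0,"ay":0,"az":0},{"claw":0,"tx":-0.0247,"ty":-0.0325,"tz":0,"ax":0,"ay":0,"az":0},{"claw":0,"tx":0,"ty":0,"tz":0,"ax":0,"ay":0,"az":0}]}}

```text
clock: 2.97
tcp_pos: [0.51, -0.0687, 0.4056]
orientation: [0.516, 3.095, -0.005]
contact_force: [0.2, -0.1, 0.4]
grip_width: 0.0853
gripper_force: 0.0
```

```bash
python3 look.py w2.png knob_grip index_mark cell_top port_seat
```

```text
{'clock': np.float64(2.967), 'tcp_pos': array([ 0.51 , -0.069,  0.406]), 'orientation': array([ 0.516,  3.095, -0.005]), 'joints': array([-0.384,  0.219,  0.462,  1.959, -0.112,  0.985,  1.371]), 'contact_force': array([ 0.238, -0.132,  0.396]), 'grip_width': np.float64(0.085)}
knob_grip 0.62 [ 0.5102 -0.1376  0.0955] [203. 198.]
knob_grip 0.23 [ 0.4942 -0.2694 -0.0048] [134. 194.]
index_mark 0.86 [ 0.4757 -0.1334  0.0622] [201. 162.]
cell_top 0.68 [0.5065 0.2454 0.0428] [498.  87.]
cell_top 0.64 [0.5117 0.0044 0.1449] [340. 168.]
cell_top 0.59 [0.3859 0.1528 0.0452] [411.   5.]
```

View pics/w2.png

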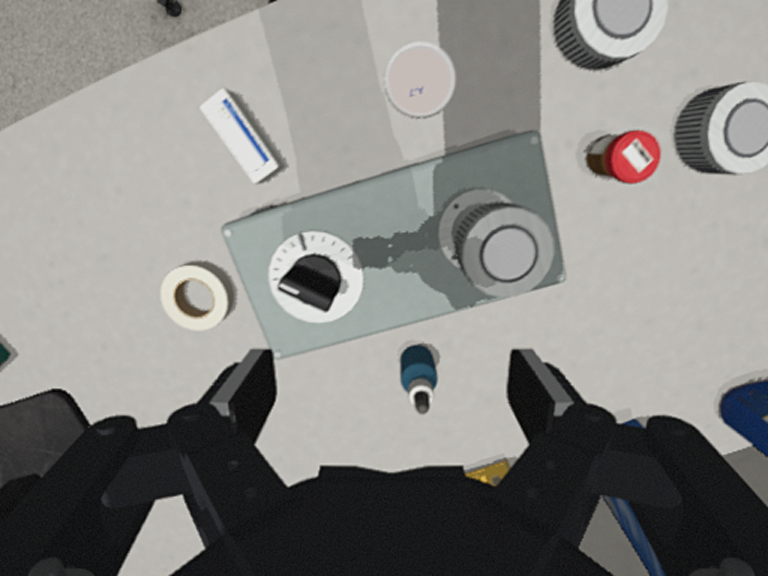

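The view shows the lamp with the index at (303,240), the bar knob around (312,285) with its white pointer mark near (289,290), and the cell top at (510,252). I'll rectify the knob-top plane to get angles.

```bash
cat > rect.py <<'E'
from h import *
import sys
def rect(im,m,T,cx,cy,z,half,n=380):
    g=np.linspace(-half,half,n); mx=np.zeros((n,n),np.float32); my=mx.copy()
    for i in range(n):
        for j in range(n): mx[i,j],my[i,j]=pix(m,T,(cx-g[i],cy-g[j],z))   # up=+x, right=-y
    return cv2.remap(im,mx,my,cv2.INTER_CUBIC)
E
python3 - <<'E'
from rect import *
im,m,T=shot('wrist')
a=rect(im,m,T,0.509,-0.134,0.102,0.045); b=rect(im,m,T,0.509,-0.134,0.060,0.045)
o=np.hstack([a,b])[:,:,::-1].copy()
for k in range(0,760,38): cv2.line(o,(k,0),(k,4),(0,0,255)); cv2.line(o,(0,k),(4,k),(0,0,255))
cv2.circle(o,(190,190),2,(0,0,255),-1); cv2.circle(o,(570,190),2,(0,0,255),-1)
cv2.imwrite('pics/k1.png',o)
E
```

```text
(no output)
```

View pics/k1.png

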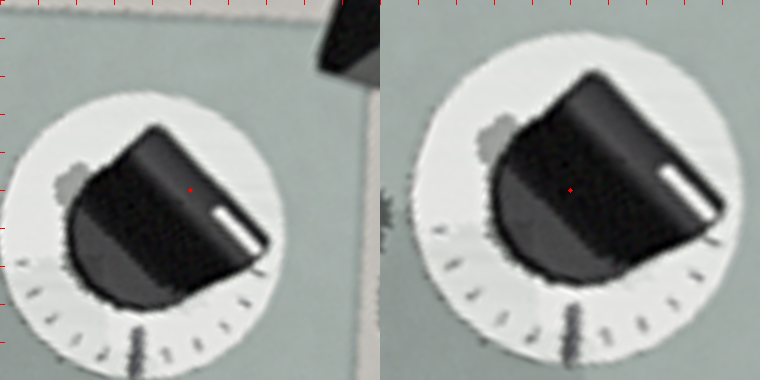

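Call:
{"op": "arm_command", "data": {"plan": [{"claw":0,"tx":-0.0097,"ty":-0.0321,"tz":0,"ax":0,"ay":0,"az":0},{"claw":0,"tx":-0.0097,"ty":-0.0321,"tz":0,"ax":0,"ay":0,"az":0},{"claw":0,"tx":0,"ty":0,"tz":0,"ax":0,"ay":0,"az":-7},{"claw":0,"tx":0,"ty":0,"tz":0,"ax":0,"ay":0,"az":-7},{"claw":0,"tx":0,"ty":0,"tz":0,"ax":0,"ay":0,"az":-7},{"claw":0,"tx":0,"ty":0,"tz":0,"ax":0,"ay":0,"az":-7},{"claw":0,"tx":0,"ty":0,"tz":0,"ax":0,"ay":0,"az":-7},{"claw":0,"tx":0,"ty":0,"tz":0,"ax":0,"ay":0,"az":-7},{"claw":0,"tx":0,"ty":0,"tz":0,"ax":0,"ay":0,"az":-7},{"claw":0,"tx":0,"ty":0,"tz":0,"ax":0,"ay":0,"az":-7}]}}

```text
clock: 4.1
tcp_pos: [0.5073, -0.1261, 0.4047]
orientation: [-1.027, 2.969, 0.001]
contact_force: [-1.5, -0.1, -0.9]
grip_width: 0.0854
gripper_force: 0.0
```

Call:
{"op": "arm_command", "data": {"plan": [{"claw":0,"tx":0,"ty":0,"tz":0.03,"ax":0,"ay":0,"az":-7},{"claw":0,"tx":0,"ty":0,"tz":0.03,"ax":0,"ay":0,"az":0},{"claw":0,"tx":0,"ty":0,"tz":0,"ax":0,"ay":0,"az":0},{"claw":0,"tx":0,"ty":0,"tz":0,"ax":0,"ay":0,"az":0},{"claw":0.2,"tx":0,"ty":0,"tz":0,"ax":0,"ay":0,"az":0},{"claw":0.4,"tx":0,"ty":0,"tz":0,"ax":0,"ay":0,"az":0},{"claw":0.4,"tx":0,"ty":0,"tz":0,"ax":0,"ay":0,"az":0},{"claw":0.4,"tx":0,"ty":0,"tz":0,"ax":0,"ay":0,"az":0},{"claw":0.4,"tx":0,"ty":0,"tz":0,"ax":0,"ay":0,"az":0},{"claw":0.4,"tx":0,"ty":0,"tz":0,"ax":0,"ay":0,"az":0}]}}

```text
clock: 4.93
tcp_pos: [0.5074, -0.1277, 0.3451]
orientation: [-1.194, 2.905, -0.0]
contact_force: [0.1, -0.3, 0.1]
grip_width: 0.0509
gripper_force: 0.0
```

```bash
python3 look.py w3.png knob_grip index_mark; python3 - <<'E'
from rect import *
im,m,T=shot('wrist'); print('tool x deg',np.degrees(np.arctan2(T[1,1],T[0,1])), T[:2,3])
a=rect(im,m,T,0.5075,-0.136,0.102,0.045); b=rect(im,m,T,0.5075,-0.136,0.060,0.045)
o=np.hstack([a,b])[:,:,::-1].copy()
for k in(190,570):cv2.circle(o,(k,190),2,(0,0,255),-1)
cv2.imwrite('pics/k2.png',o)
E
```

```text
{'clock': np.float64(4.933), 'tcp_pos': array([ 0.507, -0.128,  0.345]), 'orientation': array([-1.194,  2.905, -0.   ]), 'joints': array([-0.122,  0.304,  0.3  ,  1.993, -0.117,  0.86 ,  2.593]), 'contact_force': array([ 0.057, -0.272,  0.098]), 'grip_width': np.float64(0.051)}
knob_grip 0.74 [ 0.5065 -0.1387  0.0919] [253. 186.]
index_mark 0.88 [ 0.4798 -0.1342  0.0596] [276. 161.]
index_mark 0.43 [0.5141 0.0058 0.1418] [369. 326.]
tool x deg -135.34228337681728 [ 0.45659091 -0.17788492]
```

View pics/k2.png

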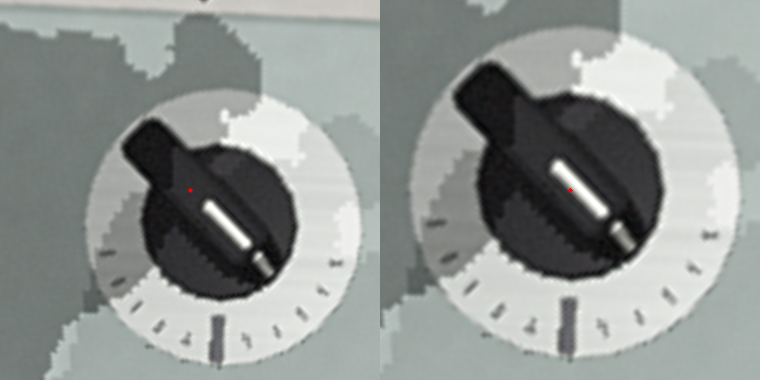

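The rectified view (0.237 mm/px) shows the pointer line (207,203)–(248,247), 43° right of straight down, and the index about 3° left of down. The remaining turn is about 46° clockwise.

Call:
{"op": "arm_command", "data": {"plan": [{"claw":0.4,"tx":0.007,"ty":-0.0065,"tz":0,"ax":0,"ay":0,"az":1.7},{"claw":0.4,"tx":0,"ty":0,"tz":0.0245,"ax":0,"ay":0,"az":0},{"claw":0.4,"tx":0,"ty":0,"tz":0.0245,"ax":0,"ay":0,"az":0},{"claw":0.4,"tx":0,"ty":0,"tz":0.0245,"ax":0,"ay":0,"az":0},{"claw":0.4,"tx":0,"ty":0,"tz":0.0245,"ax":0,"ay":0,"az":0},{"claw":0.4,"tx":0,"ty":0,"tz":0,"ax":0,"ay":0,"az":0},{"claw":0.4,"tx":0,"ty":0,"tz":0,"ax":0,"ay":0,"az":0},{"claw":0.7,"tx":0,"ty":0,"tz":0,"ax":0,"ay":0,"az":0},{"claw":1,"tx":0,"ty":0,"tz":0,"ax":0,"ay":0,"az":0},{"claw":1,"tx":0,"ty":0,"tz":0,"ax":0,"ay":0,"az":0}], "squeeze": 20}}

```text
clock: 5.97
tcp_pos: [0.5075, -0.1375, 0.2482]
orientation: [-1.149, 2.921, -0.002]
contact_force: [-0.1, 0.1, -0.4]
grip_width: 0.0158
gripper_force: 0.0
```

Call:
{"op": "arm_command", "data": {"plan": [{"claw":1,"tx":0,"ty":0,"tz":0,"ax":0,"ay":0,"az":0},{"claw":1,"tx":0,"ty":0,"tz":0,"ax":0,"ay":0,"az":0},{"claw":1,"tx":0,"ty":0,"tz":0,"ax":0,"ay":0,"az":0},{"claw":1,"tx":0,"ty":0,"tz":0,"ax":0,"ay":0,"az":0},{"claw":1,"tx":0,"ty":0,"tz":0,"ax":0,"ay":0,"az":0},{"claw":1,"tx":0,"ty":0,"tz":0,"ax":0,"ay":0,"az":0},{"claw":1,"tx":0,"ty":0,"tz":0,"ax":0,"ay":0,"az":0},{"claw":1,"tx":0,"ty":0,"tz":0,"ax":0,"ay":0,"az":0},{"claw":1,"tx":0,"ty":0,"tz":0,"ax":0,"ay":0,"az":0},{"claw":1,"tx":0,"ty":0,"tz":0,"ax":0,"ay":0,"az":0}]}}

```text
clock: 6.8
tcp_pos: [0.5072, -0.137, 0.2482]
orientation: [-1.15, 2.922, -0.0]
contact_force: [-3.0, 1.6, 6.6]
grip_width: 0.013
gripper_force: 25.3
```

Call:
{"op": "arm_command", "data": {"plan": [{"claw":1,"tx":0,"ty":0,"tz":0,"ax":0,"ay":0,"az":5.1},{"claw":1,"tx":0,"ty":0,"tz":0,"ax":0,"ay":0,"az":5.1},{"claw":1,"tx":0,"ty":0,"tz":0,"ax":0,"ay":0,"az":5.1},{"claw":1,"tx":0,"ty":0,"tz":0,"ax":0,"ay":0,"az":5.1},{"claw":1,"tx":0,"ty":0,"tz":0,"ax":0,"ay":0,"az":5.1},{"claw":1,"tx":0,"ty":0,"tz":0,"ax":0,"ay":0,"az":5.1},{"claw":1,"tx":0,"ty":0,"tz":0,"ax":0,"ay":0,"az":5.1},{"claw":1,"tx":0,"ty":0,"tz":0,"ax":0,"ay":0,"az":5.1},{"claw":1,"tx":0,"ty":0,"tz":0,"ax":0,"ay":0,"az":5.2},{"claw":1,"tx":0,"ty":0,"tz":0,"ax":0,"ay":0,"az":0}]}}

```text
clock: 7.63
tcp_pos: [0.5072, -0.1369, 0.2482]
orientation: [0.09, 3.139, 0.002]
contact_force: [-2.3, 1.6, 7.9]
grip_width: 0.0126
gripper_force: 25.5
```

Call:
{"op": "arm_command", "data": {"plan": [{"claw":1,"tx":0,"ty":0,"tz":0,"ax":0,"ay":0,"az":0},{"claw":1,"tx":0,"ty":0,"tz":0,"ax":0,"ay":0,"az":0},{"claw":1,"tx":0,"ty":0,"tz":0,"ax":0,"ay":0,"az":0},{"claw":0.4,"tx":0,"ty":0,"tz":0,"ax":0,"ay":0,"az":0},{"claw":0.4,"tx":0,"ty":0,"tz":0,"ax":0,"ay":0,"az":0},{"claw":0.4,"tx":0,"ty":0,"tz":0,"ax":0,"ay":0,"az":0},{"claw":0.4,"tx":0,"ty":0,"tz":0,"ax":0,"ay":0,"az":0},{"claw":0.4,"tx":0,"ty":0,"tz":-0.0327,"ax":0,"ay":0,"az":0},{"claw":0.4,"tx":0,"ty":0,"tz":-0.0327,"ax":0,"ay":0,"az":0},{"claw":0.4,"tx":0,"ty":0,"tz":-0.0327,"ax":0,"ay":0,"az":0}]}}

```text
clock: 8.47
tcp_pos: [0.5065, -0.1373, 0.3455]
orientation: [-0.084, -3.139, 0.001]
contact_force: [1.5, 0.1, -0.3]
grip_width: 0.0509
gripper_force: 0.0
```

```bash
python3 look.py w4.png cell_top port_seat; python3 - <<'E'
from rect import *
im,m,T=shot('wrist'); print('tool x deg',np.degrees(np.arctan2(T[1,1],T[0,1])))
a=rect(im,m,T,0.507,-0.137,0.102,0.045); b=rect(im,m,T,0.512,0.002,0.141,0.045)
o=np.hstack([a,b])[:,:,::-1].copy()
for k in(190,570):cv2.circle(o,(k,190),2,(0,0,255),-1)
cv2.imwrite('pics/k3.png',o)
E
```

```text
{'clock': np.float64(8.467), 'tcp_pos': array([ 0.507, -0.137,  0.346]), 'orientation': array([-8.400e-02, -3.139e+00,  1.000e-03]), 'joints': array([-0.322,  0.336,  0.574,  2.002, -0.235,  0.87 ,  1.898]), 'contact_force': array([ 1.494,  0.112, -0.302]), 'grip_width': np.float64(0.051)}
cell_top 0.78 [0.5169 0.007  0.1436] [459. 220.]
tool x deg 176.96307492001674
```

View pics/k3.png

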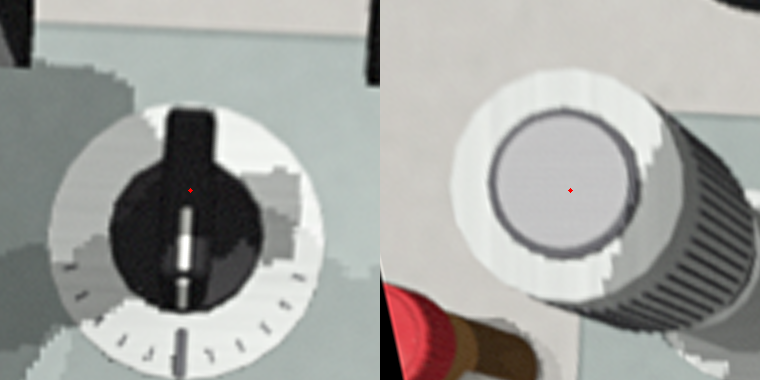

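Knob now points at the index: both at column ~183 in the left view. The cell-top circle is centred at about (568,186) in the right view, which gives (0.513, 0.0025).

Call:
{"op": "arm_command", "data": {"plan": [{"claw":0,"tx":0,"ty":0.028,"tz":0,"ax":0,"ay":0,"az":0},{"claw":0,"tx":0,"ty":0.028,"tz":0,"ax":0,"ay":0,"az":0},{"claw":0,"tx":0,"ty":0.028,"tz":0,"ax":0,"ay":0,"az":0},{"claw":0,"tx":0,"ty":0.028,"tz":0,"ax":0,"ay":0,"az":0},{"claw":0,"tx":0,"ty":0.028,"tz":0,"ax":0,"ay":0,"az":0},{"claw":0,"tx":0,"ty":0,"tz":0,"ax":0,"ay":0,"az":0},{"claw":0,"tx":0,"ty":0,"tz":0,"ax":0,"ay":0,"az":0},{"claw":0,"tx":0,"ty":0,"tz":0,"ax":0,"ay":0,"az":0},{"claw":0,"tx":0,"ty":0,"tz":0,"ax":0,"ay":0,"az":0},{"claw":0,"tx":0,"ty":0,"tz":0,"ax":0,"ay":0,"az":0}]}}

```text
clock: 9.5
tcp_pos: [0.514, 0.0012, 0.3444]
orientation: [-0.087, -3.14, 0.001]
contact_force: [0.1, -0.1, 0.6]
grip_width: 0.0851
gripper_force: 0.0
```

```bash
python3 - <<'E'
from rect import *
print(np.round(r.get_obs()['tcp_pos'],4))
im,m,T=shot('wrist')
for d in r.tip_of('cell_top','wrist')[:2]: print(d['confidence'],np.round(w(T,d['location']),4))
a=rect(im,m,T,0.513,0.0025,0.141,0.045)[:,:,::-1]
g=cv2.cvtColor(np.ascontiguousarray(a),cv2.COLOR_BGR2GRAY)
c=cv2.HoughCircles(cv2.GaussianBlur(g,(5,5),1),cv2.HOUGH_GRADIENT,1,40,param1=80,param2=25,minRadius=60,maxRadius=130)
o=a.copy()
for x,y,q in c[0][:4]: print(x,y,q,0.513-(y-189.5)*.09/379,0.0025-(x-189.5)*.09/379); cv2.circle(o,(int(x),int(y)),int(q),(0,0,255),1)
cv2.imwrite('pics/c1.png',np.hstack([o,cv2.resize(im[:,:,::-1],(400,380))]))
E
```

```text
[0.514  0.0012 0.3444]
0.96 [0.5056 0.2451 0.0424]
0.72 [0.5129 0.0053 0.1429]
185.5 186.5 116.2 0.5137124 0.003449868
183.5 279.5 97.3 0.491628 0.003924802
187.5 227.5 105.2 0.5039763 0.002974934
```

View pics/c1.png

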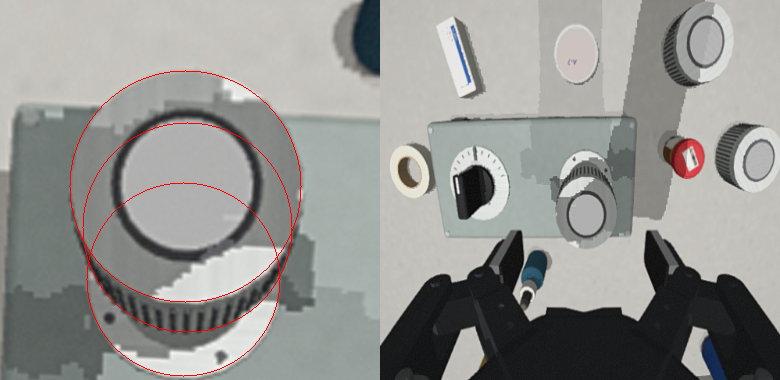

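The cell-top circle fits at (185,186) with a radius of 27.5 mm, so the cell is at (0.5137, 0.0032). The fingers straddle it.

Call:
{"op": "arm_command", "data": {"plan": [{"claw":0,"tx":0.0003,"ty":0.0019,"tz":0,"ax":0,"ay":0,"az":0},{"claw":0,"tx":0,"ty":0,"tz":0.0195,"ax":0,"ay":0,"az":0},{"claw":0,"tx":0,"ty":0,"tz":0.0195,"ax":0,"ay":0,"az":0},{"claw":0,"tx":0,"ty":0,"tz":0.0195,"ax":0,"ay":0,"az":0},{"claw":0,"tx":0,"ty":0,"tz":0.0195,"ax":0,"ay":0,"az":0},{"claw":0,"tx":0,"ty":0,"tz":0,"ax":0,"ay":0,"az":0},{"claw":0,"tx":0,"ty":0,"tz":0,"ax":0,"ay":0,"az":0},{"claw":0,"tx":0,"ty":0,"tz":0,"ax":0,"ay":0,"az":0},{"claw":0,"tx":0,"ty":0,"tz":0,"ax":0,"ay":0,"az":0},{"claw":0,"tx":0,"ty":0,"tz":0,"ax":0,"ay":0,"az":0}]}}

```text
clock: 10.43
tcp_pos: [0.5146, 0.0045, 0.2679]
orientation: [0.083, 3.138, 0.001]
contact_force: [0.4, 0.1, -0.2]
grip_width: 0.0852
gripper_force: 0.0
```

Call:
{"op": "arm_command", "data": {"plan": [{"claw":0.3,"tx":0,"ty":0,"tz":0,"ax":0,"ay":0,"az":0},{"claw":0.6,"tx":0,"ty":0,"tz":0,"ax":0,"ay":0,"az":0},{"claw":0.6,"tx":0,"ty":0,"tz":0,"ax":0,"ay":0,"az":0},{"claw":0.6,"tx":0,"ty":0,"tz":0,"ax":0,"ay":0,"az":0},{"claw":0.6,"tx":0,"ty":0,"tz":0,"ax":0,"ay":0,"az":0},{"claw":0.6,"tx":0,"ty":0,"tz":0,"ax":0,"ay":0,"az":0},{"claw":0.6,"tx":0,"ty":0,"tz":0,"ax":0,"ay":0,"az":0},{"claw":0.6,"tx":0,"ty":0,"tz":0,"ax":0,"ay":0,"az":0},{"claw":0.6,"tx":0,"ty":0,"tz":0,"ax":0,"ay":0,"az":0},{"claw":0.6,"tx":0,"ty":0,"tz":0,"ax":0,"ay":0,"az":0}], "squeeze": 40}}

```text
clock: 11.27
tcp_pos: [0.5143, 0.0047, 0.2673]
orientation: [0.083, 3.14, 0.001]
contact_force: [-1.2, 1.4, 6.3]
grip_width: 0.055
gripper_force: 41.2
```

Call:
{"op": "arm_command", "data": {"plan": [{"claw":0.6,"tx":0,"ty":0,"tz":0.0005,"ax":0,"ay":0,"az":0},{"claw":0.6,"tx":0,"ty":0,"tz":0,"ax":0,"ay":0,"az":3},{"claw":0.6,"tx":0,"ty":0,"tz":0,"ax":0,"ay":0,"az":3},{"claw":0.6,"tx":0,"ty":0,"tz":0,"ax":0,"ay":0,"az":3},{"claw":0.6,"tx":0,"ty":0,"tz":0,"ax":0,"ay":0,"az":3},{"claw":0.6,"tx":0,"ty":0,"tz":0,"ax":0,"ay":0,"az":3},{"claw":0.6,"tx":0,"ty":0,"tz":0,"ax":0,"ay":0,"az":3},{"claw":0.6,"tx":0,"ty":0,"tz":0,"ax":0,"ay":0,"az":0},{"claw":0.6,"tx":0,"ty":0,"tz":0,"ax":0,"ay":0,"az":0},{"claw":0.6,"tx":0,"ty":0,"tz":0,"ax":0,"ay":0,"az":0}]}}

```text
clock: 12.1
tcp_pos: [0.5149, 0.0041, 0.2672]
orientation: [0.574, 3.086, 0.0]
contact_force: [0.3, -0.2, 7.2]
grip_width: 0.0552
gripper_force: 41.5
```

Call:
{"op": "arm_command", "data": {"plan": [{"claw":0.6,"tx":0,"ty":0,"tz":0.0015,"ax":0,"ay":0,"az":0},{"claw":0.6,"tx":0,"ty":0,"tz":0,"ax":0,"ay":0,"az":2},{"claw":0.6,"tx":0,"ty":0,"tz":0,"ax":0,"ay":0,"az":2},{"claw":0.6,"tx":0,"ty":0,"tz":0,"ax":0,"ay":0,"az":2},{"claw":0.6,"tx":0,"ty":0,"tz":0,"ax":0,"ay":0,"az":2},{"claw":0.6,"tx":0,"ty":0,"tz":0,"ax":0,"ay":0,"az":2},{"claw":0.6,"tx":0,"ty":0,"tz":0,"ax":0,"ay":0,"az":0},{"claw":0.6,"tx":0,"ty":0,"tz":0,"ax":0,"ay":0,"az":0},{"claw":0.6,"tx":0,"ty":0,"tz":0,"ax":0,"ay":0,"az":0},{"claw":0.6,"tx":0,"ty":0,"tz":0,"ax":0,"ay":0,"az":0}]}}

```text
clock: 12.93
tcp_pos: [0.5141, 0.0037, 0.2652]
orientation: [0.841, 3.026, -0.0]
contact_force: [-1.2, -3.1, 6.4]
grip_width: 0.0553
gripper_force: 43.4
```

Call:
{"op": "arm_command", "data": {"plan": [{"claw":0.6,"tx":0,"ty":0,"tz":0.001,"ax":0,"ay":0,"az":0},{"claw":0.6,"tx":0,"ty":0,"tz":0.001,"ax":0,"ay":0,"az":0},{"claw":0.6,"tx":0,"ty":0,"tz":0,"ax":0,"ay":0,"az":0},{"claw":0.6,"tx":0,"ty":0,"tz":0,"ax":0,"ay":0,"az":0},{"claw":0.6,"tx":0,"ty":0,"tz":0,"ax":0,"ay":0,"az":0},{"claw":0.6,"tx":0,"ty":0,"tz":0,"ax":0,"ay":0,"az":0},{"claw":0.6,"tx":0,"ty":0,"tz":0,"ax":0,"ay":0,"az":0},{"claw":0.6,"tx":0,"ty":0,"tz":0,"ax":0,"ay":0,"az":0},{"claw":0.6,"tx":0,"ty":0,"tz":0,"ax":0,"ay":0,"az":0},{"claw":0.6,"tx":0,"ty":0,"tz":0,"ax":0,"ay":0,"az":0}]}}

```text
clock: 13.77
tcp_pos: [0.5141, 0.0034, 0.263]
orientation: [0.842, 3.026, -0.001]
contact_force: [-0.4, -4.1, 5.3]
grip_width: 0.0554
gripper_force: 43.3
```

```bash
python3 - <<'E'
from h import *
o=r.get_obs();print({k:np.round(o[k],4) for k in('clock','tcp_pos','contact_force','moment','grip_width')})
ims=[]
for n in('scene','top'):
    im,m,T=shot(n)
    for d in r.tip_of('filter_cell',n)[:4]: print(n,round(d['confidence'],2),np.round(w(T,d['location']),4))
    u,v=map(int,pix(m,T,(0.514,0.003,0.12))); ims.append(cv2.resize(im[v-40:v+40,u-50:u+50,::-1],(500,400),interpolation=3))
cv2.imwrite('pics/s1.png',ims[0])
E
```

```text
{'clock': np.float64(13.7667), 'tcp_pos': array([0.5141, 0.0034, 0.263 ]), 'contact_force': array([-0.429 , -4.1419,  5.2808]), 'moment': array([-0.9139,  0.179 , -0.4105]), 'grip_width': np.float64(0.0554)}
scene 0.82 [5.025e-01 2.426e-01 4.000e-04]
scene 0.78 [0.5122 0.0036 0.0958]
scene 0.71 [ 0.3836  0.1577 -0.0005]
scene 0.47 [ 0.5009 -0.2674  0.0017]
top 0.78 [ 0.387   0.1589 -0.002 ]
top 0.56 [ 0.5028  0.2437 -0.0011]
top 0.53 [ 0.4964 -0.2652  0.0015]
```

Call:
{"op": "arm_command", "data": {"plan": [{"claw":0.6,"tx":0,"ty":0,"tz":0.001,"ax":0,"ay":0,"az":0},{"claw":0.6,"tx":0,"ty":0,"tz":0.001,"ax":0,"ay":0,"az":0},{"claw":0.6,"tx":0,"ty":0,"tz":0.001,"ax":0,"ay":0,"az":0},{"claw":0.6,"tx":0,"ty":0,"tz":0,"ax":0,"ay":0,"az":0},{"claw":0.6,"tx":0,"ty":0,"tz":0,"ax":0,"ay":0,"az":0},{"claw":0.6,"tx":0,"ty":0,"tz":0,"ax":0,"ay":0,"az":0},{"claw":0.6,"tx":0,"ty":0,"tz":0,"ax":0,"ay":0,"az":0},{"claw":0.6,"tx":0,"ty":0,"tz":0,"ax":0,"ay":0,"az":0},{"claw":0.6,"tx":0,"ty":0,"tz":0,"ax":0,"ay":0,"az":0},{"claw":0.6,"tx":0,"ty":0,"tz":0,"ax":0,"ay":0,"az":0}], "squeeze": 70}}

```text
clock: 14.8
tcp_pos: [0.5141, 0.0034, 0.2603]
orientation: [0.842, 3.026, -0.001]
contact_force: [-2.6, -4.9, 9.8]
grip_width: 0.0548
gripper_force: 75.4
```

Call:
{"op": "arm_command", "data": {"plan": [{"claw":0.6,"tx":0,"ty":0,"tz":0.001,"ax":0,"ay":0,"az":0},{"claw":0.6,"tx":0,"ty":0,"tz":0.001,"ax":0,"ay":0,"az":0},{"claw":0.6,"tx":0,"ty":0,"tz":0.001,"ax":0,"ay":0,"az":0},{"claw":0.6,"tx":0,"ty":0,"tz":0,"ax":0,"ay":0,"az":0},{"claw":0.6,"tx":0,"ty":0,"tz":0,"ax":0,"ay":0,"az":0},{"claw":0.6,"tx":0,"ty":0,"tz":0,"ax":0,"ay":0,"az":0},{"claw":0.6,"tx":0,"ty":0,"tz":0,"ax":0,"ay":0,"az":0},{"claw":0.6,"tx":0,"ty":0,"tz":0,"ax":0,"ay":0,"az":0},{"claw":0.6,"tx":0,"ty":0,"tz":0,"ax":0,"ay":0,"az":0},{"claw":0.6,"tx":0,"ty":0,"tz":0,"ax":0,"ay":0,"az":0}]}}

```text
clock: 15.63
tcp_pos: [0.5141, 0.0033, 0.2575]
orientation: [0.842, 3.026, -0.0]
contact_force: [-1.6, -4.9, 11.7]
grip_width: 0.055
gripper_force: 75.6
```

```bash
python3 - <<'E'
from h import *
o=r.get_obs();print({k:np.round(o[k],4) for k in('clock','tcp_pos','contact_force','moment','grip_width')})
a=[]
for n in('scene','wrist'):
    im,m,T=shot(n)
    for d in r.tip_of('filter_cell',n)[:3]+r.tip_of('cell_top',n)[:3]: print(n,round(d['confidence'],2),np.round(w(T,d['location']),4))
    if n=='scene':
        u,v=map(int,pix(m,T,(0.514,0.003,0.12))); a.append(cv2.resize(im[v-40:v+40,u-50:u+50,::-1],(400,320),interpolation=3))
        b=cv2.imread('pics/scene0.png'); a.append(cv2.resize(b[v-40:v+40,u-50:u+50],(400,320),interpolation=3))
cv2.imwrite('pics/s2.png',np.hstack(a))
E
```

```text
{'clock': np.float64(15.6333), 'tcp_pos': array([0.5141, 0.0033, 0.2575]), 'contact_force': array([-1.6434, -4.8928, 11.7184]), 'moment': array([-1.0119,  0.6133, -0.4696]), 'grip_width': np.float64(0.055)}
scene 0.66 [0.5126 0.0031 0.0917]
scene 0.65 [ 0.3878  0.1579 -0.003 ]
scene 0.64 [0.5043 0.2422 0.0008]
scene 0.86 [0.5082 0.2431 0.0482]
scene 0.71 [0.5116 0.0073 0.1342]
scene 0.68 [0.3864 0.154  0.0464]
wrist 0.72 [ 5.034e-01  2.434e-01 -2.000e-04]
wrist 0.68 [0.5145 0.0078 0.1   ]
wrist 0.96 [0.5157 0.0068 0.1305]
```

View pics/s2.png

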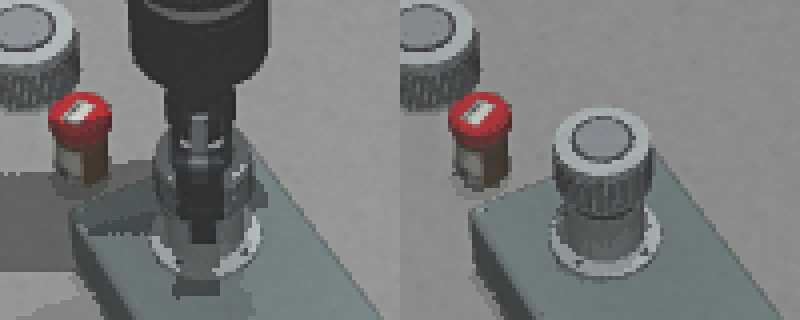

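The left crop shows the cell (rim now near row 130) well below its start (rim near row 110), so the keyways have engaged. Pressing home.

Call:
{"op": "arm_command", "data": {"plan": [{"claw":0.6,"tx":0,"ty":0,"tz":0.001,"ax":0,"ay":0,"az":0},{"claw":0.6,"tx":0,"ty":0,"tz":0.001,"ax":0,"ay":0,"az":0},{"claw":0.6,"tx":0,"ty":0,"tz":0.001,"ax":0,"ay":0,"az":0},{"claw":0.6,"tx":0,"ty":0,"tz":0,"ax":0,"ay":0,"az":0},{"claw":0.6,"tx":0,"ty":0,"tz":0,"ax":0,"ay":0,"az":0},{"claw":0.6,"tx":0,"ty":0,"tz":0,"ax":0,"ay":0,"az":0},{"claw":0.6,"tx":0,"ty":0,"tz":0,"ax":0,"ay":0,"az":0},{"claw":0.6,"tx":0,"ty":0,"tz":0,"ax":0,"ay":0,"az":0},{"claw":0.6,"tx":0,"ty":0,"tz":0,"ax":0,"ay":0,"az":0},{"claw":0.6,"tx":0,"ty":0,"tz":0,"ax":0,"ay":0,"az":0}]}}

```text
clock: 16.77
tcp_pos: [0.5142, 0.0031, 0.2556]
orientation: [0.843, 3.026, 0.001]
contact_force: [-8.3, -4.9, 29.2]
grip_width: 0.0547
gripper_force: 77.0
```

Call:
{"op": "arm_command", "data": {"plan": [{"claw":0.6,"tx":0,"ty":0,"tz":0.001,"ax":0,"ay":0,"az":0},{"claw":0.6,"tx":0,"ty":0,"tz":0.0005,"ax":0,"ay":0,"az":0},{"claw":0.6,"tx":0,"ty":0,"tz":0,"ax":0,"ay":0,"az":0},{"claw":0.6,"tx":0,"ty":0,"tz":0,"ax":0,"ay":0,"az":0},{"claw":0.6,"tx":0,"ty":0,"tz":0,"ax":0,"ay":0,"az":0},{"claw":0.6,"tx":0,"ty":0,"tz":0,"ax":0,"ay":0,"az":0},{"claw":0.6,"tx":0,"ty":0,"tz":0,"ax":0,"ay":0,"az":0},{"claw":0.6,"tx":0,"ty":0,"tz":0,"ax":0,"ay":0,"az":0},{"claw":0.6,"tx":0,"ty":0,"tz":0,"ax":0,"ay":0,"az":0},{"claw":0.6,"tx":0,"ty":0,"tz":0,"ax":0,"ay":0,"az":0}]}}

```text
clock: 17.6
tcp_pos: [0.5142, 0.0029, 0.2555]
orientation: [-0.843, -3.026, -0.004]
contact_force: [-14.2, -2.8, 48.7]
grip_width: 0.0546
gripper_force: 78.7
```

Call:
{"op": "arm_command", "data": {"plan": [{"claw":0.6,"tx":0,"ty":0,"tz":-0.001,"ax":0,"ay":0,"az":0},{"claw":0.6,"tx":0,"ty":0,"tz":0,"ax":0,"ay":0,"az":0},{"claw":0.6,"tx":0,"ty":0,"tz":0,"ax":0,"ay":0,"az":0},{"claw":0.6,"tx":0,"ty":0,"tz":0,"ax":0,"ay":0,"az":0},{"claw":0.6,"tx":0,"ty":0,"tz":0,"ax":0,"ay":0,"az":0},{"claw":0.6,"tx":0,"ty":0,"tz":0,"ax":0,"ay":0,"az":0},{"claw":0.6,"tx":0,"ty":0,"tz":0,"ax":0,"ay":0,"az":0},{"claw":0.6,"tx":0,"ty":0,"tz":0,"ax":0,"ay":0,"az":0},{"claw":0.6,"tx":0,"ty":0,"tz":0,"ax":0,"ay":0,"az":0},{"claw":0.6,"tx":0,"ty":0,"tz":0,"ax":0,"ay":0,"az":0}]}}

```text
clock: 18.43
tcp_pos: [0.5142, 0.003, 0.2556]
orientation: [0.843, 3.026, 0.002]
contact_force: [-9.9, -3.9, 35.2]
grip_width: 0.0546
gripper_force: 77.4
```

```bash
python3 look.py w9.png cell_top filter_cell
```

```text
{'clock': np.float64(18.433), 'tcp_pos': array([0.514, 0.003, 0.256]), 'orientation': array([8.430e-01, 3.026e+00, 2.000e-03]), 'joints': array([-0.591,  0.481,  0.588,  2.092, -0.42 ,  0.684,  1.303]), 'contact_force': array([-9.923, -3.851, 35.184]), 'grip_width': np.float64(0.055)}
cell_top 0.65 [0.5138 0.006  0.1326] [266. 287.]
filter_cell 0.7 [0.5057 0.245  0.0006] [506.  41.]
filter_cell 0.67 [0.5162 0.0026 0.0944] [261. 249.]
```

View pics/w9.png

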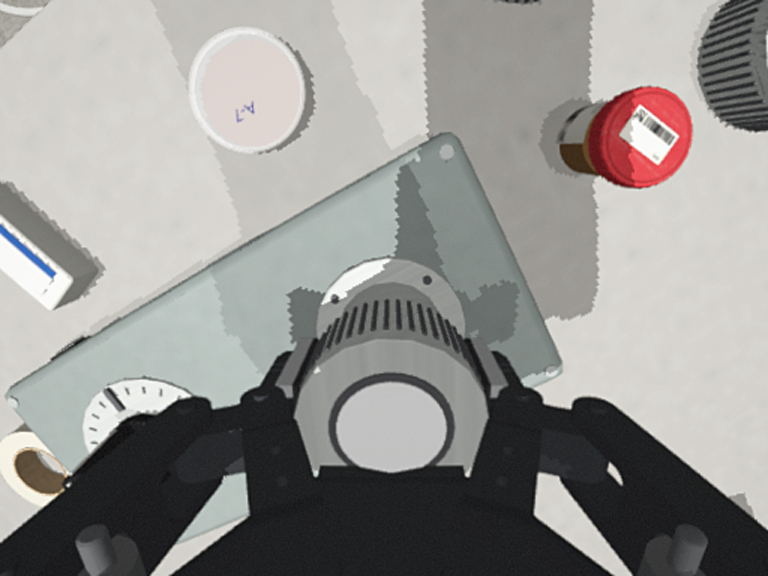

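The cell (top centre ~(392,425)) sits low and upright between the pads, the bystanders are undisturbed, and the press is steady at about 35 N against a hard stop. Handing in.

```bash
python3 -c "
from bench import r
print(r.hand_in())"
```

```text
the job is handed in; nothing more can be done
None
```

I turned the knob to the index rib, then turned the filter cell until its keyways dropped over the pins. I pressed it down 11.7 mm to a hard stop and handed in with the gripper still holding it there at about 35 N; the hand-in gave back no verdict.

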